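Set the knocked-over cleaning kit back on its tray

TASK

Someone has knocked over the cleaning kit. Stand the fallen orange bottle upright on the orange pad of the tray, and turn the upside-down steel cup mouth-up on the blue pad, each with its whole base on its pad. Set both down gently, never dropping or pressing them, and leave the other things on the bench where they are.

Things in the scene. Friction and masses are not known exactly. Their poses are not given: they have to be found in the camera images.
- solvent_bottle: closed orange plastic bottle of square section, 50 mm by 50 mm with a white label band, its body 120 mm long, then a shoulder and a narrow black cap (32 mm in diameter); 158 mm long in all; about 0.3 kg. It lies on one of its flat sides on the bench at the start. Origin: centre of its flat base; +z runs along it to the cap, x and y are square to its sides.
- bottle_mid (a point): point on the bottle's axis 70 mm from its base, about its centre of mass; axes as the bottle's
- cup: plain straight-sided steel cup with a blue band near its base, 60 mm outside diameter, 75 mm high, wall 3 mm, floor 4 mm; about 0.13 kg. It stands mouth-down at the start. Origin: centre of the outside of its base; +z points out of its mouth (down at the start).
- cup_mid (a point): point on the cup's axis halfway along it, 37.5 mm from the base; axes as the cup's
- tray: fixed shallow aluminium tray, 140 mm (x) by 300 mm (y), rim 10 mm high, floor 5 mm thick; it carries the two pads 150 mm apart along its y. Origin: centre of its underside, on the bench
- orange_pad: fixed orange round pad on the tray floor, 96 mm in diameter, 4 mm thick: the orange bottle's place. Origin: centre of its underside; its top is 9 mm above the bench
- blue_pad: fixed blue round pad on the tray floor, 96 mm in diameter, 4 mm thick: the cup's place. Origin: centre of its underside; its top is 9 mm above the bench
- amber_bottle: bystander: standing amber glass bottle, 48 mm in diameter, 125 mm high. Origin: centre of its base
- white_jar: bystander: standing white jar with blue lid, 64 mm in diameter, 70 mm high. Origin: centre of its base
- wipes_box: bystander: green box 75 mm (x) by 120 mm (y) by 60 mm high. Origin: centre of its underside
- mouse: bystander: black computer mouse, 100 mm (x) by 60 mm (y) by 30 mm high. Origin: centre of its underside
- screwdriver: bystander: screwdriver lying on the bench along its x
- wrench: bystander: wrench lying on the bench along its x
There are look-alikes about, which are no part of the job. What is shaped like the cup but pink or purple is not meant.

How it is judged:
By the outcome, as a careful person would: the job done as asked, in the order asked, and still so for the second after the job is handed in, with the robot touching nothing.
It also fails if it takes over 72 s, if anything falls off the work surface, if the arm or the gripper's body presses on something with over 40 N, if the wrist force passes 120 N, or if a joint passes its speed limit or range.

ROBOT

A 6-joint arm with a two-finger parallel gripper is mounted at the origin on the work surface. World frame = base frame: x ahead of the robot, y to its left, z up, the work surface at z = 0. Lengths are in mm, angles in rad, forces in N, time in s.
With the tool pointing down it reaches from about 350 to 875 mm from the base axis. Payload 4.2 kg.
Tool frame: the origin (TCP) lies between the finger pads; the fingertips stand 25 mm ahead of it and the grasp point (between the pads) lies 6 mm ahead of it; z points along the fingers, y is the line along which they close (so a half turn about z gives the same grasp; the last joint's range is limited). The gripper opens to 85 mm and grips with 20 to 120 N. Pads are 22 mm wide; open, the fingers measure 114 mm over their backs; the gripper's body (76 mm by 85 mm) begins 54 mm behind the grasp point. The pads swing forward as they close: fully open they stand 13 mm farther back than shut.
Start: joints at [-0.941, 0.385, 0.008, 0, -1.194, -0.259], TCP at [226.49, -582.496, 256.312] pointing down, gripper open.
Joint ranges: [-3.14, 3.14], [-1.21, 2.06], [-1.07, 1.41], [-3.16, 2.05], [-2.99, -0.16], [-3.1, 3.1]. Speed limits (rad/s): [2.79, 2.79, 3.14, 3.14, 3.14, 3.14].

INTERFACE

Orientations are given as a unit quaternion [x, y, z, w].
In Python, from bench import read_state, get_image, job_done gives the robot as it stands.
- The arm moves only by the tool play_rows, never from a script. Its argument "series" is a list of rows, each a list of 6 numbers: the shift along the world's x, y, z in mm, then the turn, a rotation vector about the world's x, y, z in units of 6 degrees (1.0 is 6 degrees). A call has 1 to 20 rows; each row shifts and turns the commanded pose from where the row before left it; what a row does not reach is not made up. A row lasts 1/12 s, in which the tool goes at most 41.7 mm and 7.16 degrees, less where a joint would pass 70% of its speed; a pose out of reach is approached as far as the arm can. A call is refused whole if a number of a shift passes 41.7 or a number of a turn 1, either way. A call with a gripper value outside its range is refused whole. "gripper" is the opening, from 0 (shut) to 1 (fully open), set as the call begins (left out, the last holds). The fingers move at their own pace and stop on an object; the grip force is fixed at half the most. Time passes only in rows, so rows that do not move let the fingers close. It gives the time, the measured TCP pose, the force, the opening and the grip force at its end, in the units of the state.
- read_state(): the state, without advancing time (a new reading comes with each control period).
- get_image(name): name is "scene" or "top" or "wrist"; returns a dict with "image" (420x560x3 uint8, red, green, blue), "fx", "fy", "cx", "cy" (pixels), "eye" and "rotation" of the camera in the world. Camera axes: x right, y down, z forward; pixel columns grow to the right and rows downward; lengths in mm; the calibration is good to about 2 mm. A picture is of the moment at which its call begins. There is no depth.
- job_done(): hands the job in; it is judged then, once.
The state is a dict: "clock": time; "joints": joint angles; "joint_vel": joint speeds; "joint_efforts": joint torques, N m; "position": TCP position; "ee_rot": TCP orientation; "contact_force": force on the tool from outside, world axes, zero at the start; "wrist_torque": the same for the moment, N m; "gripper_width": finger opening in mm; "grasp_force": force on a finger pad.
Only numpy, scipy, OpenCV 4.12 (cv2) and the standard library are available. Lean on these libraries where they do the work, as an engineer would, in place of code of your own. Each camera call takes 0.05 s, during which the arm holds its last target. There are 200 camera calls.

## Working session

There is one attempt and no reset: what is moved stays moved. The work goes in short steps, Python scripts to look and compute and a tool call to move; the robot and the scene stay as the last step left them, time stands still between calls to the robot, and variables do not carry over. Pictures are saved under pics/ and viewed, at most 13 in all, crops included, and the job is handed in when it is done.

Besides the shell and the picture viewer there is one more tool, called after "Call:" as a command line: name --pt "numbers of a row" for each row, then --argument value for the rest. play_rows: Moves the arm, as the interface text tells. Its arguments: {"type":"object","properties":{"series":{"type":"array","items":{"type":"array","items":{"type":"number"}}},"gripper":{"type":"number"}},"required":["series"]}

```bash
mkdir -p pics; ls; python3 - <<'E'
from bench import *
import cv2,pickle
s=read_state();print(s)
d={}
for n in("scene","top"):
    g=get_image(n);d[n]=g;cv2.imwrite(f"pics/{n}0.png",g["image"][...,::-1]);print(n,{k:v for k,v in g.items() if k!="image"})
pickle.dump(d,open("im0.pkl","wb"))
E
```

```text
pics
{'clock': 0.0, 'joints': array([-9.41410330e-01,  3.85564597e-01,  6.59230481e-03, -4.98944290e-04,
       -1.19402069e+00, -2.58648735e-01]), 'joint_vel': array([ 6.80499061e-04,  5.35619133e-04,  5.53695584e-04, -1.72754664e-03,
       -3.16911255e-05, -4.95526693e-04]), 'joint_efforts': array([ 6.13780030e-04, -3.92289305e+01,  1.88396412e+01,  4.18592378e+00,
       -4.61705917e-03,  1.13764324e-05]), 'position': array([ 226.28395485, -582.00935494,  255.20357604]), 'ee_rot': array([-1.84218280e-01,  9.82884716e-01,  1.09143160e-03, -2.62421039e-04]), 'contact_force': array([-0.35746133,  0.16580231, -0.01667627]), 'wrist_torque': array([-0.03769651, -0.00529859, -0.03654773]), 'grasp_force': 0.0, 'gripper_width': 85.13975965486756}
scene {'fx': 512.5625913342752, 'fy': 512.5625913342752, 'cx': 272.35349384122867, 'cy': 210.23106137238116, 'eye': array([1230.27031195, -717.96831503,  835.57961214]), 'rotation': array([ 0.82698847,  0.36731402, -0.16599934, -0.39193711])}
top {'fx': 384.8435987177534, 'fy': 384.8435987177534, 'cx': 276.35940451073697, 'cy': 207.97592209007686, 'eye': array([ 488.71439055,  -52.99651496, 1157.13563067]), 'rotation': array([-0.70078011,  0.71188604, -0.038761  ,  0.0249616 ])}
```

View pics/top0.png

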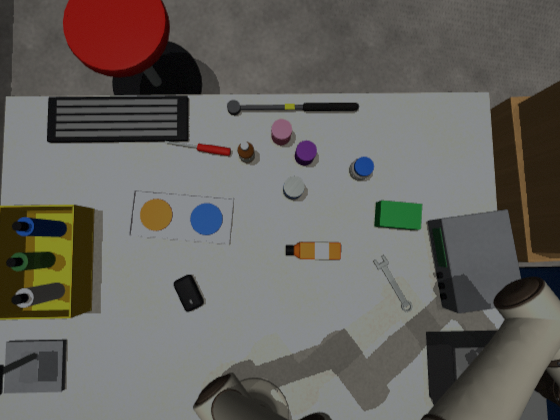

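View pics/scene0.png

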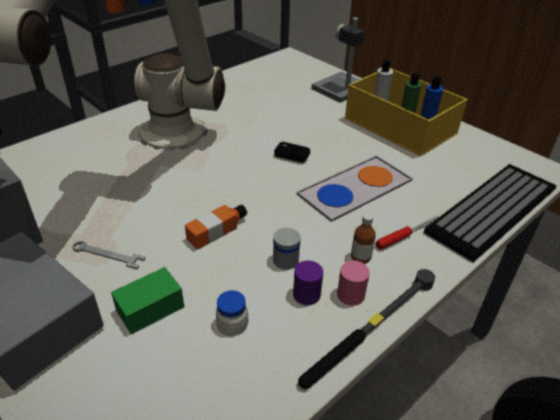

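The top view shows the bottle at about (313,250) with its cap towards +y, the steel cup at (293,188), the orange pad at (156,214) and the blue pad at (207,219). The scene view shows the same layout, with the steel cup at (287,248). Next I measure them.

```bash
cat > h.py <<'E'
import numpy as np,cv2,pickle
from scipy.spatial.transform import Rotation as R
def ray(g,p):
    p=np.atleast_2d(p).astype(float)
    d=np.c_[(p[:,0]-g["cx"])/g["fx"],(p[:,1]-g["cy"])/g["fy"],np.ones(len(p))]
    q=np.asarray(g["rotation"])
    r=R.from_quat(q) if q.size==4 else R.from_matrix(q)
    return r.apply(d)
def plane(g,p,z):
    d=ray(g,p);e=np.asarray(g["eye"]);return e+d*((z-e[2])/d[:,2])[:,None]
def tri(ga,pa,gb,pb):
    a,b=ray(ga,pa)[0],ray(gb,pb)[0]
    t=np.linalg.lstsq(np.c_[a,-b],gb["eye"]-ga["eye"],rcond=None)[0]
    return ga["eye"]+a*t[0],gb["eye"]+b*t[1]
def mask(g,lo,hi,box=None):
    m=cv2.inRange(cv2.cvtColor(g["image"],cv2.COLOR_RGB2HSV),np.array(lo),np.array(hi))
    if box: k=np.zeros_like(m);x0,y0,x1,y1=box;k[y0:y1,x0:x1]=255;m&=k
    return m
def cen(m): M=cv2.moments(m,True);return np.array([M["m10"],M["m01"]])/M["m00"]
def hull(m): return cv2.convexHull(cv2.findNonZero(m))[:,0]
E
python3 - <<'E'
from h import *
np.set_printoptions(precision=1,suppress=True)
d=pickle.load(open("im0.pkl","rb"));T,S=d["top"],d["scene"]
O=([5,120,90],[25,255,255]);B=([98,130,60],[125,255,255])
for n,c,bt,bs in(("opad",O,(135,190,180,240),(350,160,400,195)),("bpad",B,(183,195,230,243),(310,178,362,212))):
    a,b=cen(mask(T,*c,bt)),cen(mask(S,*c,bs));print(n,a,b,plane(T,a,9),plane(S,b,9))
m=mask(T,*O,(290,235,350,268));r=cv2.minAreaRect(cv2.findNonZero(m));print(r);bx=cv2.boxPoints(r);print(bx,plane(T,bx,50))
k=mask(T,[0,0,0],[180,255,60],(280,238,300,262));print("cap",cen(k),plane(T,cen(k),25))
# cup crops
for n,g,b in(("t",T,(270,110,350,280)),("s",S,(180,190,330,320))):
    x0,y0,x1,y1=b;c=g["image"][y0:y1,x0:x1,::-1];c=cv2.resize(c,None,fx=4 if n=="s" else 3.5,fy=4 if n=="s" else 3.5,interpolation=cv2.INTER_NEAREST)
    cv2.imwrite(f"pics/c{n}.png",c)
a=cv2.imread("pics/ct.png");b=cv2.imread("pics/cs.png")
h=max(a.shape[0],b.shape[0]);f=lambda i:cv2.copyMakeBorder(i,0,h-i.shape[0],0,0,0)
c=np.hstack([f(a),f(b)]);c=cv2.resize(c,(800,int(c.shape[0]*800/c.shape[1])));cv2.imwrite("pics/crop1.png",c);print(c.shape)
E
```

```text
opad [155.7 214.3] [374.9 175.6] [[578.8 283.    9. ]] [[578.6 278.    9. ]]
bpad [205.9 218.7] [334.8 195.1] [[563.2 134.1   9. ]] [[564.  129.5   9. ]]
((317.0391845703125, 250.3634033203125), (46.351768493652344, 16.438507080078125), 1.9749338626861572)
[[293.6 257.8]
 [294.2 241.4]
 [340.5 242.9]
 [339.9 259.4]] [[ 445.  -122.3   50. ]
 [ 491.7 -124.9   50. ]
 [ 485.  -258.1   50. ]
 [ 438.2 -255.    50. ]]
cap [289.5 249.6] [[ 468.1 -112.3   25. ]]
(540, 800, 3)
```

View pics/crop1.png

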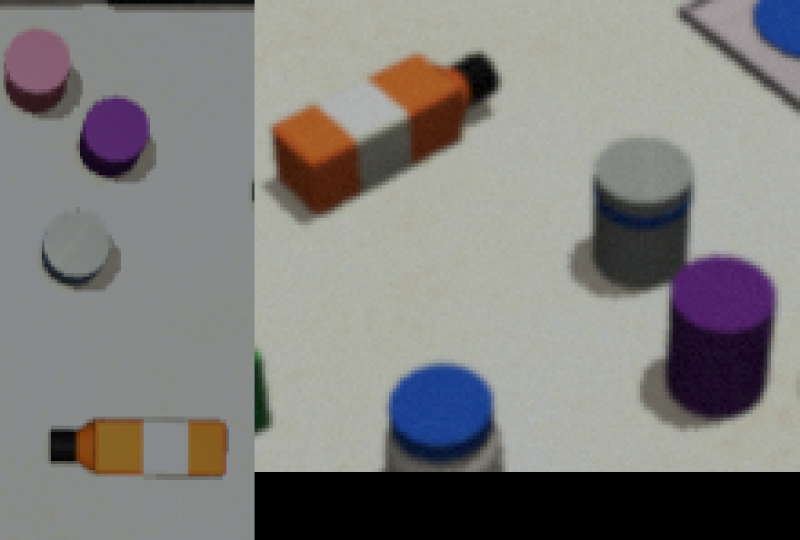

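The crop shows the steel cup's top disc at top-view pixel ~(294,186) and scene pixel ~(287,237). The bottle's base is on the −y side. I'll move over the bottle.

Call:
play_rows --pt "20 33 0 0 0 0.92" --pt "20 33 0 0 0 0.92" --pt "20 33 0 0 0 0.92" --pt "20 33 0 0 0 0.92" --pt "20 33 0 0 0 0.92" --pt "20 33 0 0 0 0.92" --pt "20 33 0 0 0 0.92" --pt "20 33 0 0 0 0.92" --pt "20 33 0 0 0 0.92" --pt "20 33 0 0 0 0.92" --pt "20 33 0 0 0 0.92" --pt "20 33 0 0 0 0.92" --pt "0 0 0 0 0 0" --pt "0 0 0 0 0 0" --gripper 1

```text
clock: 1.27
position: [467.1, -184.7, 255.9]
ee_rot: [-0.693, 0.721, 0.0, -0.0]
contact_force: [0.3, -0.3, 0.0]
gripper_width: 85.6
grasp_force: 0.0
```

```bash
python3 - <<'E'
from h import *
from bench import *
np.set_printoptions(precision=2,suppress=True)
d=pickle.load(open("im0.pkl","rb"));T,S=d["top"],d["scene"]
print("cup",plane(T,(294.2,186.4),75),plane(S,(286.8,237),75))
print("bottle base S",plane(S,(191.6,230.4),50))
s=read_state();print(s["position"],R.from_quat(s["ee_rot"]).as_matrix(),s["joints"],s["clock"])
g=get_image("wrist");pickle.dump(g,open("w1.pkl","wb"));cv2.imwrite("pics/w1.png",g["image"][...,::-1])
print(g["eye"],R.from_quat(g["rotation"]).as_matrix(),g["fx"])
E
```

```text
cup [[ 647.16 -126.66   75.  ]] [[ 648.16 -128.58   75.  ]]
bottle base S [[ 468.16 -256.7    50.  ]]
[ 467.13 -184.75  255.87] [[-0.04 -1.   -0.  ]
 [-1.    0.04  0.  ]
 [-0.    0.   -1.  ]] [-0.05  0.18 -0.29 -0.   -1.11  0.01] 1.2667
[ 465.21 -255.95  373.79] [[-1.    0.04  0.01]
 [ 0.04  0.96  0.28]
 [ 0.    0.28 -0.96]] 339.52701197244625
```

View pics/w1.png

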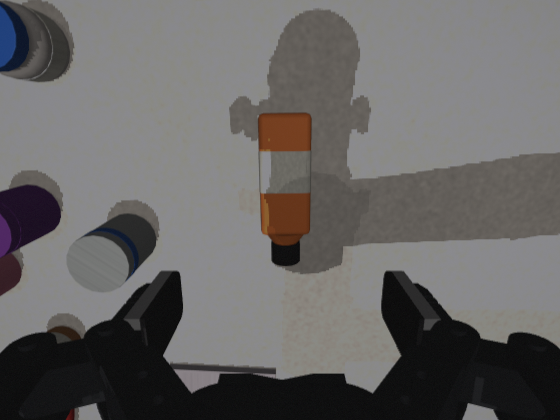

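The wrist view shows the bottle with its base edge at (285,114) and its shoulder at (286,235); the cup is at (100,262).

```bash
python3 - <<'E'
from h import *
np.set_printoptions(precision=1,suppress=True)
g=pickle.load(open("w1.pkl","rb"))
m=mask(g,[3,100,40],[25,255,255],(250,100,325,245))
for r in (122,140,205,225):
    c=np.flatnonzero(m[r]);e=plane(g,[[c[0],r],[c[-1]+1,r]],50);print(r,c[0],c[-1],e.mean(0),e[0]-e[1])
c=[np.flatnonzero(m[:,x])[[0,-1]] for x in (272,285,300)];print(c)
print("base",plane(g,[285.5,c[1][0]],50), "z40",plane(g,[285.5,c[1][0]],40))
k=mask(g,[0,0,0],[180,255,45],(265,240,305,270));print("cap",plane(g,cen(k),30))
print("cup disc",plane(g,(101,263),75))
E
```

```text
122 258 310 [ 462.5 -248.4   50. ] [48.8 -2.   0. ]
140 259 310 [ 462.7 -232.2   50. ] [48.5 -2.   0. ]
205 261 309 [ 464.6 -169.4   50. ] [48.3 -2.   0. ]
225 261 309 [ 465.4 -148.6   50. ] [49.2 -2.   0. ]
[array([113, 241]), array([113, 244]), array([113, 237])]
base [[ 461.3 -256.3   50. ]] z40 [[ 461.2 -256.4   40. ]]
cap [[ 466.5 -108.6   30. ]]
cup disc [[ 643.4 -125.9   75. ]]
```

Call:
play_rows --pt "-0.6 0.2 -20 -1 0.04 0" --pt "-0.6 0.2 -20 -1 0.04 0" --pt "-0.6 0.2 -20 -1 0.04 0" --pt "-0.6 0.2 -20 -1 0.04 0" --pt "-0.6 0.2 -20 -1 0.04 0" --pt "0 0 -25 0 0 0" --pt "0 0 -25 0 0 0" --pt "0 0 -20 0 0 0" --pt "0 0 0 0 0 0" --pt "0 0 0 0 0 0"

```text
clock: 2.15
position: [462.3, -187.6, 88.2]
ee_rot: [-0.668, 0.7, -0.175, -0.185]
contact_force: [0.7, -0.0, 0.2]
gripper_width: 85.6
grasp_force: 0.0
```

```bash
cat > st.py <<'E'
from h import *
from bench import *
np.set_printoptions(precision=3,suppress=True)
s=read_state();print(s["clock"],s["position"],s["joints"],"\n",R.from_quat(s["ee_rot"]).as_matrix().T,s["contact_force"],s["wrist_torque"],s["gripper_width"],s["grasp_force"])
E
python3 st.py
```

```text
2.15 [ 462.327 -187.618   88.211] [ 0.076  0.376 -0.882  0.981 -0.628 -1.021] 
 [[-0.041 -0.87   0.492]
 [-0.999  0.047  0.001]
 [-0.025 -0.491 -0.871]] [ 0.716 -0.033  0.205] [ 0.969 -0.086  0.023] 85.64117487052096 0.0
```

Call:
play_rows --pt "1 2 -18 0 0 0" --pt "1 2 -18 0 0 0" --pt "0 0 -12 0 0 0" --pt "0 0 -5 0 0 0" --pt "0 0 0 0 0 0" --pt "0 0 0 0 0 0"

```text
clock: 2.65
position: [466.5, -182.8, 37.0]
ee_rot: [-0.668, 0.7, -0.177, -0.183]
contact_force: [-0.3, -0.6, 0.3]
gripper_width: 85.6
grasp_force: 0.0
```

Call:
play_rows --pt "0 0 0 0 0 0" --pt "0 0 0 0 0 0" --pt "0 0 0 0 0 0" --pt "0 0 0 0 0 0" --pt "0 0 0 0 0 0" --pt "0 0 0 0 0 0" --pt "0 0 0 0 0 0" --pt "0 0 0 0 0 0" --pt "0 0 0 0 0 0" --gripper 0

```text
clock: 3.4
position: [466.0, -181.9, 36.6]
ee_rot: [-0.668, 0.699, -0.177, -0.183]
contact_force: [-2.0, 2.8, 5.8]
gripper_width: 49.3
grasp_force: 62.8
```

```bash
python3 st.py
```

```text
3.4 [ 465.964 -181.946   36.615] [ 0.005  0.464 -0.944  1.253 -0.544 -1.259] 
 [[-0.04  -0.87   0.492]
 [-0.999  0.044 -0.003]
 [-0.019 -0.492 -0.87 ]] [-1.973  2.847  5.777] [ 0.886  0.452 -0.328] 49.261619930946416 62.84778714179993
```

Call:
play_rows --pt "0 0 10 0 0 0" --pt "0 0 25 0 0 0" --pt "0 0 35 0 0 0" --pt "0 0 35 0 0 0" --pt "0 0 35 0 0 0" --pt "4 15 20 0.5 -0.02 0" --pt "7 28 10 1 -0.04 0" --pt "7 28 0 1 -0.04 0" --pt "7 28 0 1 -0.04 0" --pt "7 28 0 1 -0.04 0" --pt "7 28 0 1 -0.04 0" --pt "7 28 0 1 -0.04 0" --pt "7 28 0 1 -0.04 0" --pt "7 28 0 1 -0.04 0" --pt "0 0 0 0 0 0"

```text
clock: 4.65
position: [526.2, 59.4, 204.7]
ee_rot: [-0.678, 0.71, 0.133, 0.136]
contact_force: [0.8, -1.3, -3.3]
gripper_width: 49.7
grasp_force: 63.3
```

```bash
python3 st.py
```

```text
4.65 [526.178  59.363 204.699] [ 0.199  0.278 -0.18  -0.43  -1.061 -0.043] 
 [[-0.043 -0.926 -0.374]
 [-0.999  0.045  0.004]
 [ 0.013  0.374 -0.927]] [ 0.773 -1.271 -3.313] [-1.309 -0.028  0.039] 49.72959204811828 63.25438857078552
```

Call:
play_rows --pt "6.5 26 0 0.8 -0.03 0" --pt "6.5 26 0 0.8 -0.03 0" --pt "6.5 26 0 0.8 -0.03 0" --pt "6.5 26 0 0.8 -0.03 0" --pt "6.5 26 0 0.8 -0.03 0" --pt "6.5 26 0 0.8 -0.03 0" --pt "6.5 26 0 0.8 -0.03 0" --pt "6.5 26 0 0.8 -0.03 0" --pt "0 0 0 0 0 0" --pt "0 0 0 0 0 0" --pt "0 0 0 0 0 0"

```text
clock: 5.57
position: [576.9, 264.3, 204.4]
ee_rot: [-0.599, 0.626, 0.348, 0.358]
contact_force: [-0.1, -0.1, -3.5]
gripper_width: 49.3
grasp_force: 63.3
```

```bash
python3 st.py; python3 - <<'E'
from h import *
from bench import *
np.set_printoptions(precision=1,suppress=True)
T=get_image("top");S=get_image("scene");pickle.dump((T,S),open("im2.pkl","wb"))
cv2.imwrite("pics/c2.png",cv2.resize(np.hstack([T["image"][130:330,90:290],S["image"][30:230,280:480]])[...,::-1],(800,400)))
E
```

```text
5.5667 [576.928 264.264 204.441] [ 0.163  0.472 -0.001 -1.16  -1.181  0.328] 
 [[-0.027 -0.501 -0.865]
 [-0.999  0.04   0.008]
 [ 0.031  0.864 -0.502]] [-0.13  -0.091 -3.5  ] [-2.577  0.065  0.051] 49.293067558352924 63.346956968307495
```

View pics/c2.png

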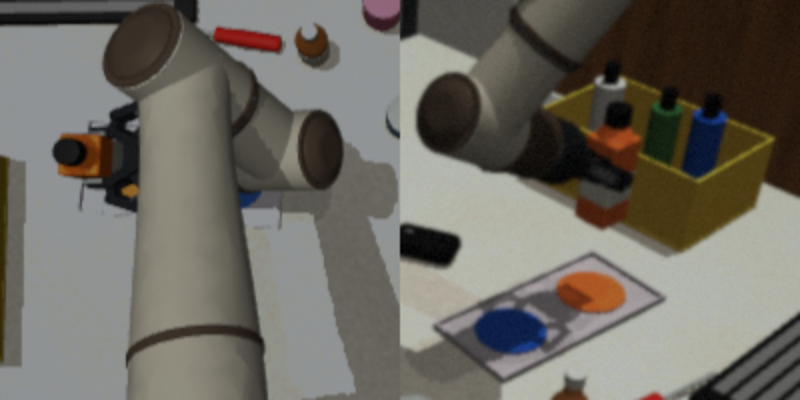

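Upright, just short of 90° and a few mm off in y. I'll correct that and lower it.

Call:
play_rows --pt "2 4.5 -15 0.12 -0.1 0" --pt "0 0 -25 0 0 0" --pt "0 0 -25 0 0 0" --pt "0 0 -20 0 0 0" --pt "0 0 -15 0 0 0" --pt "0 0 -8 0 0 0" --pt "0 0 -4 0 0 0" --pt "0 0 0 0 0 0" --pt "0 0 0 0 0 0" --pt "0 0 0 0 0 0"

```text
clock: 6.5
position: [580.2, 269.6, 95.2]
ee_rot: [-0.599, 0.621, 0.348, 0.367]
contact_force: [-0.3, -0.2, -3.7]
gripper_width: 49.2
grasp_force: 63.6
```

```bash
python3 st.py; python3 - <<'E'
from h import *
from bench import *
S=get_image("scene");pickle.dump(S,open("im3.pkl","wb"))
cv2.imwrite("pics/c3.png",cv2.resize(S["image"][100:220,300:460,::-1],(800,600)))
E
```

```text
6.5 [580.205 269.557  95.184] [ 0.141  0.642 -0.044 -1.26  -1.122  0.573] 
 [[-0.014 -0.488 -0.873]
 [-0.999  0.041 -0.007]
 [ 0.039  0.872 -0.488]] [-0.255 -0.183 -3.742] [-2.598  0.098  0.004] 49.24654539965688 63.584522008895874
```

View pics/c3.png

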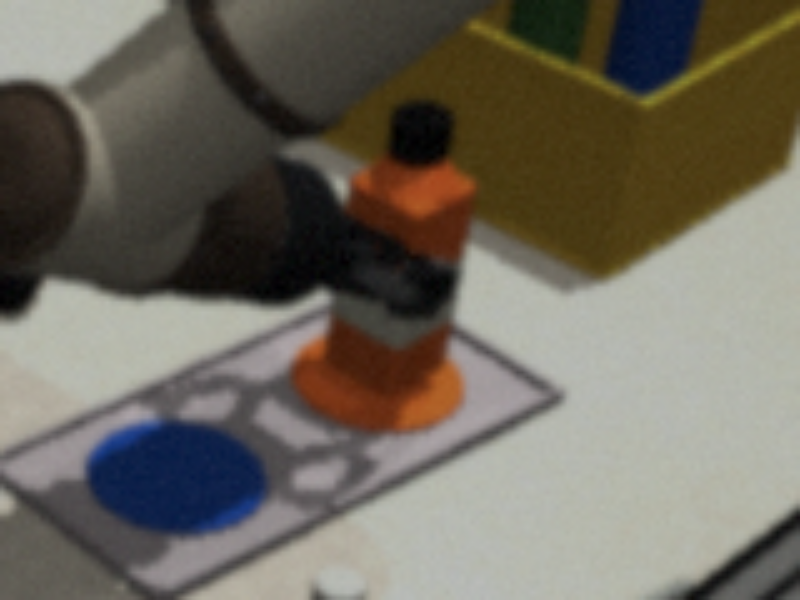

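The bottle hangs ~11 mm above the orange pad and close to its centre (base ~(390,370) in the crop). I'll creep down.

Call:
play_rows --pt "0 0 -4 0 0 0" --pt "0 0 -3 0 0 0" --pt "0 0 -2 0 0 0" --pt "0 0 0 0 0 0" --pt "0 0 0 0 0 0"

```text
clock: 6.97
position: [579.6, 269.5, 85.3]
ee_rot: [-0.598, 0.621, 0.349, 0.366]
contact_force: [0.4, -1.3, 1.1]
gripper_width: 49.6
grasp_force: 63.9
```

Call:
play_rows --pt "0 0 -0.5 0 0 0" --pt "0 0 -0.5 0 0 0" --pt "0 0 0 0 0 0" --pt "0 0 0 0 0 0"

```text
clock: 7.3
position: [579.6, 269.6, 85.2]
ee_rot: [-0.598, 0.621, 0.35, 0.367]
contact_force: [-2.3, -2.6, 6.8]
gripper_width: 49.6
grasp_force: 64.5
```

Call:
play_rows --pt "0 0 -0.5 0 0 0" --pt "0 0 -0.5 0 0 0" --pt "0 0 0 0 0 0" --pt "0 0 0 0 0 0"

```text
clock: 7.63
position: [579.6, 269.6, 85.2]
ee_rot: [-0.598, 0.62, 0.35, 0.367]
contact_force: [-1.8, -4.1, 10.2]
gripper_width: 49.6
grasp_force: 64.9
```

Call:
play_rows --pt "0 0 0.7 0 0 0" --pt "0 0 0.6 0 0 0" --pt "0 0 0 0 0 0" --pt "0 0 0 0 0 0"

```text
clock: 7.97
position: [579.6, 269.6, 85.2]
ee_rot: [-0.598, 0.621, 0.35, 0.367]
contact_force: [-1.4, -3.9, 7.1]
gripper_width: 49.2
grasp_force: 64.3
```

Call:
play_rows --pt "0 0 0 0 0 0" --pt "0 0 0 0 0 0" --pt "0 0 0 0 0 0" --pt "0 0 0 0 0 0" --pt "0 0 0 0 0 0" --pt "0 0 0 0 0 0" --pt "0 0 0 0 0 0" --pt "0 0 0 0 0 0" --gripper 1

```text
clock: 8.63
position: [579.6, 269.5, 83.9]
ee_rot: [-0.598, 0.622, 0.349, 0.366]
contact_force: [-0.2, -0.2, -0.4]
gripper_width: 85.5
grasp_force: 0.0
```

Call:
play_rows --pt "0 -9 5 0 0 0" --pt "-1 -17 10 0 0 0" --pt "-1 -26 15 0 0 0" --pt "-1 -26 15 0 0 0" --pt "-1 -26 15 0 0 0" --pt "-1 -26 15 0 0 0" --pt "7 -23 10 -1 0.04 0" --pt "7 -23 10 -1 0.04 0" --pt "7 -23 10 -1 0.04 0" --pt "7 -23 10 -1 0.04 0" --pt "7 -23 10 -1 0.04 0" --pt "7 -23 10 -1 0.04 0" --pt "7 -23 10 -1 0.04 0" --pt "7 -23 10 -1 0.04 0" --pt "7 -23 10 -1 0.04 0" --pt "7 -23 10 -1 0.04 0" --pt "0 0 0 0 0 0" --pt "0 0 0 0 0 0" --pt "0 0 0 0 0 0"

```text
clock: 10.22
position: [643.5, -90.7, 258.6]
ee_rot: [-0.693, 0.721, 0.005, 0.006]
contact_force: [0.1, 0.4, -0.2]
gripper_width: 85.2
grasp_force: 0.0
```

```bash
python3 st.py; python3 - <<'E'
from h import *
from bench import *
np.set_printoptions(precision=1,suppress=True)
g=get_image("wrist");S=get_image("scene");pickle.dump((g,S),open("im4.pkl","wb"))
a=g["image"][...,::-1];b=cv2.resize(S["image"][100:240,300:440,::-1],(420,420))
c=np.hstack([a,b[:,:240]]) if 0 else np.hstack([a,cv2.resize(b,(240,240)) if 0 else cv2.copyMakeBorder(cv2.resize(b,(240,240)),0,180,0,0,0)])
cv2.imwrite("pics/c4.png",c);print(c.shape,g["eye"])
E
```

```text
10.2167 [643.541 -90.708 258.618] [ 0.102  0.426  0.084 -0.016 -1.226 -0.135] 
 [[-0.039 -0.999 -0.016]
 [-0.999  0.039 -0.002]
 [ 0.002  0.016 -1.   ]] [ 0.068  0.435 -0.202] [ 0.026 -0.001  0.003] 85.21650540470208 0.0
(420, 800, 3) [ 641.4 -163.7  375.4]
```

View pics/c4.png

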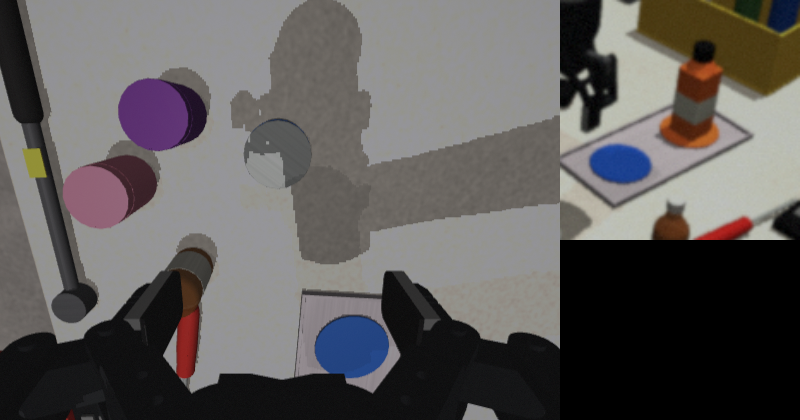

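The crop shows the bottle standing on the orange pad. The wrist view shows the cup disc centred at ~(278,153) and purple and pink look-alikes on the +x side.

```bash
python3 - <<'E'
from h import *
np.set_printoptions(precision=1,suppress=True)
g,S=pickle.load(open("im4.pkl","rb"))
gr=cv2.GaussianBlur(cv2.cvtColor(g["image"],cv2.COLOR_RGB2GRAY),(3,3),0)
c=cv2.HoughCircles(gr[100:210,220:330],cv2.HOUGH_GRADIENT,1,30,param1=60,param2=12,minRadius=28,maxRadius=40);print(c)
for q in c[0][:2]: p=q[:2]+[220,100];print(p,plane(g,p,75))
for n,p,z in(("purple",(155,114),75),("pink",(97,195),75),("amberbase",(198,255),30)): print(n,plane(g,p,z))
print("bpad",plane(g,cen(mask(g,[98,100,40],[125,255,255],(305,305,395,385))),9))
m=mask(S,[3,120,60],[25,255,255],(385,110,440,190));print()
E
```

```text
[[[58.5 50.5 32.5]]]
[278.5 150.5] [[ 645.9 -128.3   75. ]]
purple [[ 749.5 -163.1   75. ]]
pink [[813.  -94.6  75. ]]
amberbase [[740.6 -11.9  30. ]]
bpad [[563.6 132.3   9. ]]
```

Call:
play_rows --pt "0.4 7.5 -10 -0.95 0.04 0" --pt "0.4 7.5 -10 -0.95 0.04 0" --pt "0.4 7.5 -10 -0.95 0.04 0" --pt "0.4 7.5 -10 -0.95 0.04 0" --pt "0.4 7.5 -10 -0.95 0.04 0" --pt "0.4 7.5 -10 -0.95 0.04 0" --pt "0.4 7.5 -10 -0.95 0.04 0" --pt "0.4 7.5 -10 -0.95 0.04 0" --pt "0 0 0 0 0 0" --pt "0 0 0 0 0 0" --gripper 0.88

```text
clock: 11.15
position: [647.0, -30.0, 176.8]
ee_rot: [-0.642, 0.664, -0.263, -0.277]
contact_force: [0.3, -1.1, -0.2]
gripper_width: 74.9
grasp_force: 0.0
```

```bash
python3 st.py
```

```text
11.15 [646.97  -30.044 176.79 ] [ 0.418  0.592 -0.298  0.742 -1.211 -0.915] 
 [[-0.021 -0.708  0.706]
 [-0.999  0.036  0.006]
 [-0.03  -0.706 -0.708]] [ 0.267 -1.085 -0.174] [ 1.372 -0.068  0.021] 74.92782481252007 0.0
```

Call:
play_rows --pt "0 -5 -24 0 0 0" --pt "0 -5 -24 0 0 0" --pt "0 -20 -20 0 0 0" --pt "0 -20 -20 0 0 0" --pt "0 -20 -20 0 0 0" --pt "0 -14 -15 0 0 0" --pt "0 -8 -8 0 0 0" --pt "0 -2 -2 0 0 0" --pt "0 0 0 0 0 0" --pt "0 0 0 0 0 0"

```text
clock: 11.98
position: [648.9, -124.2, 47.4]
ee_rot: [-0.641, 0.666, -0.265, -0.274]
contact_force: [-0.0, 0.1, 0.5]
gripper_width: 75.0
grasp_force: 0.0
```

Call:
play_rows --pt "0 0 0 0 0 0" --pt "0 0 0 0 0 0" --pt "0 0 0 0 0 0" --pt "0 0 0 0 0 0" --pt "0 0 0 0 0 0" --pt "0 0 0 0 0 0" --gripper 0

```text
clock: 12.48
position: [648.7, -123.5, 47.5]
ee_rot: [-0.642, 0.665, -0.266, -0.275]
contact_force: [-1.2, 4.6, 5.9]
gripper_width: 58.0
grasp_force: 64.6
```

```bash
python3 st.py
```

```text
12.4833 [ 648.744 -123.505   47.507] [ 0.236  0.723 -0.474  1.003 -0.939 -1.121] 
 [[-0.025 -0.707  0.706]
 [-0.999  0.035 -0.001]
 [-0.024 -0.706 -0.708]] [-1.151  4.556  5.871] [ 0.995  0.208 -0.376] 58.04481904801785 64.63102164416341
```

Call:
play_rows --pt "0 0 8 0 0 0" --pt "0 0 25 0 0 0" --pt "0 0 35 0 0 0" --pt "0 0 30 0 0 0" --pt "-6 4 0 1 -0.035 0" --pt "-6 4 0 1 -0.035 0" --pt "-6 4 0 1 -0.035 0" --pt "-6 4 0 1 -0.035 0" --pt "-6 4 0 1 -0.035 0" --pt "-6 4 0 1 -0.035 0" --pt "-6 4 0 1 -0.035 0" --pt "-6 4 0 1 -0.035 0" --pt "-6 4 0 1 -0.035 0" --pt "-6 4 0 1 -0.035 0" --pt "-6 4 0 1 -0.035 0" --pt "-6 4 0 1 -0.035 0" --pt "-6 4 0 1 -0.035 0" --pt "-6 4 0 1 -0.035 0" --pt "-6 4 0 1 -0.035 0" --pt "0 0 0 0 0 0"

```text
clock: 14.15
position: [556.3, -66.3, 141.5]
ee_rot: [-0.639, 0.666, 0.27, 0.276]
contact_force: [0.1, 0.3, -2.8]
gripper_width: 57.7
grasp_force: 64.2
```

Call:
play_rows --pt "0 0 0 0 0 0" --pt "0 0 0 0 0 0"

```text
clock: 14.32
position: [558.0, -64.4, 144.0]
ee_rot: [-0.642, 0.664, 0.267, 0.275]
contact_force: [0.4, 0.5, -1.2]
gripper_width: 57.6
grasp_force: 64.2
```

```bash
python3 st.py
```

```text
14.3167 [558.03  -64.42  143.981] [-0.25   0.538  0.015 -0.787 -1.348  0.52 ] 
 [[-0.024 -0.707 -0.707]
 [-0.999  0.033  0.001]
 [ 0.022  0.707 -0.707]] [ 0.431  0.456 -1.183] [-1.651  0.066 -0.024] 57.645001782706636 64.24811873148428
```

Call:
play_rows --pt "0 0 -15 0 0 0" --pt "0 0 -28 0 0 0" --pt "0 0 -28 0 0 0" --pt "0 0 -18 0 0 0" --pt "0 0 -10 0 0 0" --pt "0 0 -5 0 0 0" --pt "0 0 0 0 0 0" --pt "0 0 0 0 0 0" --pt "0 0 0 0 0 0"

```text
clock: 15.07
position: [558.6, -64.6, 41.2]
ee_rot: [-0.642, 0.663, 0.266, 0.276]
contact_force: [-0.2, -0.4, -1.3]
gripper_width: 57.9
grasp_force: 64.2
```

Call:
play_rows --pt "0 0 -1 0 0 0" --pt "0 0 -1 0 0 0" --pt "0 0 0 0 0 0" --pt "0 0 0 0 0 0"

```text
clock: 15.4
position: [557.8, -64.6, 38.3]
ee_rot: [-0.642, 0.664, 0.267, 0.275]
contact_force: [0.2, -0.6, -1.9]
gripper_width: 57.6
grasp_force: 64.2
```

Call:
play_rows --pt "0 0 -1 0 0 0" --pt "0 0 0 0 0 0" --pt "0 0 0 0 0 0"

```text
clock: 15.65
position: [557.7, -64.5, 36.9]
ee_rot: [-0.642, 0.664, 0.267, 0.275]
contact_force: [0.3, 0.6, -2.0]
gripper_width: 57.8
grasp_force: 64.2
```

Call:
play_rows --pt "0 0 -1 0 0 0" --pt "0 0 0 0 0 0" --pt "0 0 0 0 0 0"

```text
clock: 15.9
position: [557.7, -64.5, 35.8]
ee_rot: [-0.642, 0.664, 0.268, 0.275]
contact_force: [-0.4, 0.2, -1.9]
gripper_width: 57.7
grasp_force: 64.2
```

Call:
play_rows --pt "0 0 -1 0 0 0" --pt "0 0 0 0 0 0" --pt "0 0 0 0 0 0"

```text
clock: 16.15
position: [557.7, -64.5, 34.8]
ee_rot: [-0.642, 0.664, 0.268, 0.275]
contact_force: [0.4, 0.8, -1.6]
gripper_width: 58.1
grasp_force: 64.2
```

Call:
play_rows --pt "0 0 -0.7 0 0 0" --pt "0 0 0 0 0 0" --pt "0 0 0 0 0 0"

```text
clock: 16.4
position: [557.7, -64.5, 34.2]
ee_rot: [-0.642, 0.664, 0.267, 0.275]
contact_force: [-1.1, -0.1, -1.5]
gripper_width: 57.7
grasp_force: 64.2
```

Call:
play_rows --pt "0 0 -0.7 0 0 0" --pt "0 0 0 0 0 0" --pt "0 0 0 0 0 0"

```text
clock: 16.65
position: [557.8, -64.5, 33.5]
ee_rot: [-0.642, 0.664, 0.267, 0.275]
contact_force: [0.6, 0.3, -1.5]
gripper_width: 57.5
grasp_force: 64.2
```

Call:
play_rows --pt "0 0 -0.7 0 0 0" --pt "0 0 0 0 0 0" --pt "0 0 0 0 0 0"

```text
clock: 16.9
position: [557.8, -64.5, 32.9]
ee_rot: [-0.642, 0.664, 0.267, 0.275]
contact_force: [-0.0, -0.0, -1.6]
gripper_width: 57.8
grasp_force: 64.4
```

```bash
python3 - <<'E'
from h import *
from bench import *
S=get_image("scene")
cv2.imwrite("pics/c5.png",cv2.resize(S["image"][150:270,200:360,::-1],(800,600)))
E
```

```text
(no output)
```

View pics/c5.png

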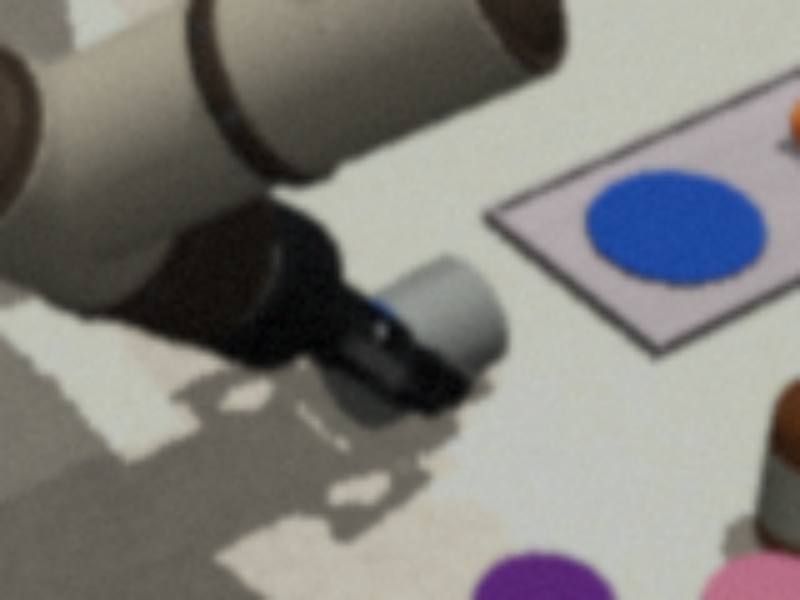

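The cup is lying level and just above the bench, with its mouth towards +y. I'll keep creeping.

Call:
play_rows --pt "0 0 -0.5 0 0 0" --pt "0 0 0 0 0 0" --pt "0 0 -0.5 0 0 0" --pt "0 0 0 0 0 0" --pt "0 0 0 0 0 0"

```text
clock: 17.37
position: [557.8, -64.6, 32.7]
ee_rot: [-0.642, 0.664, 0.268, 0.276]
contact_force: [-1.5, -1.8, 5.0]
gripper_width: 58.0
grasp_force: 64.9
```

Call:
play_rows --pt "0 0 -0.5 0 0 0" --pt "0 0 0 0 0 0" --pt "0 0 -0.5 0 0 0" --pt "0 0 0 0 0 0" --pt "0 0 0 0 0 0"

```text
clock: 17.78
position: [557.8, -64.6, 32.7]
ee_rot: [-0.642, 0.663, 0.268, 0.276]
contact_force: [-2.0, -1.5, 10.1]
gripper_width: 57.6
grasp_force: 65.4
```

Call:
play_rows --pt "0 0 -0.5 0 0 0" --pt "0 0 0 0 0 0" --pt "0 0 -0.5 0 0 0" --pt "0 0 0 0 0 0" --pt "0 0 0 0 0 0"

```text
clock: 18.2
position: [557.8, -64.6, 32.6]
ee_rot: [-0.642, 0.663, 0.268, 0.276]
contact_force: [-3.2, -2.1, 13.5]
gripper_width: 57.9
grasp_force: 65.8
```

Call:
play_rows --pt "0 0 1 0 0 0" --pt "0 0 1 0 0 0" --pt "0 0 0.5 0 0 0" --pt "0 0 0 0 0 0" --pt "0 0 0 0 0 0"

```text
clock: 18.62
position: [557.9, -64.6, 32.7]
ee_rot: [-0.642, 0.664, 0.267, 0.276]
contact_force: [-1.6, -1.4, 6.3]
gripper_width: 57.7
grasp_force: 64.8
```

Call:
play_rows --pt "0 0 0 0 0 0" --pt "0 0 0 0 0 0" --pt "0 0 0 0 0 0" --pt "0 0 0 0 0 0" --pt "0 0 0 0 0 0" --pt "0 0 0 0 0 0" --gripper 0.88

```text
clock: 19.12
position: [557.7, -64.5, 32.1]
ee_rot: [-0.642, 0.664, 0.268, 0.275]
contact_force: [-0.6, 0.5, -0.4]
gripper_width: 74.9
grasp_force: 0.1
```

```bash
python3 st.py
```

```text
19.1167 [557.672 -64.45   32.06 ] [-0.259  0.698 -0.031 -0.829 -1.213  0.68 ] 
 [[-0.025 -0.705 -0.709]
 [-0.999  0.033  0.002]
 [ 0.022  0.709 -0.705]] [-0.609  0.49  -0.37 ] [-1.464  0.141 -0.008] 74.87605968285072 0.14487069187453017
```

Call:
play_rows --pt "0 0 6 0 0 0" --pt "0 1 6 -1 0.033 0" --pt "0 1 3 -1 0.033 0" --pt "0 1 2 -1 0.033 0" --pt "0 1 1 -1 0.033 0" --pt "0 1 0 -1 0.033 0" --pt "0 1 0 -1 0.033 0" --pt "0 1 0 -1 0.033 0" --pt "0 1 0 -1 0.033 0" --pt "0 1 0 -1 0.033 0" --pt "0 1 0 -1 0.033 0" --pt "0 1 0 -1 0.033 0" --pt "0 1 0 -1 0.033 0" --pt "0 1 0 -1 0.033 0" --pt "0 1 0 -1 0.033 0" --pt "0 1 0 -1 0.033 0" --pt "0 0 0 0 0 0" --pt "0 0 0 0 0 0" --pt "0 0 0 0 0 0" --gripper 1

```text
clock: 20.7
position: [557.8, -49.8, 50.7]
ee_rot: [-0.642, 0.666, -0.263, -0.273]
contact_force: [0.5, 0.4, 1.1]
gripper_width: 85.7
grasp_force: 0.0
```

```bash
python3 st.py; python3 - <<'E'
from h import *
from bench import *
S=get_image("scene");T=get_image("top")
cv2.imwrite("pics/c6.png",np.hstack([cv2.resize(I["image"][b:b+100,a:a+100,::-1],(400,400)) for I,a,b in((S,220,170),(T,220,160))]))
E
```

```text
20.7 [557.793 -49.788  50.688] [ 0.415  0.636 -0.654  0.91  -0.927 -1.254] 
 [[-0.026 -0.712  0.702]
 [-0.999  0.036 -0.001]
 [-0.025 -0.701 -0.713]] [0.454 0.434 1.13 ] [ 1.344 -0.089  0.016] 85.74582708277892 0.0
```

View pics/c6.png

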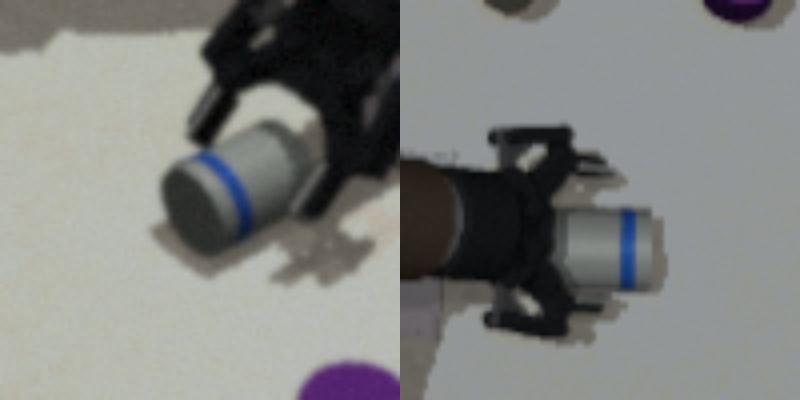

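The cup lies between the fingers with its base towards −y, but it seems to have rolled ~10 mm towards −x (centre row 248 against the finger centre 232 in the crop). I'll measure it.

```bash
python3 - <<'E'
from h import *
from bench import *
np.set_printoptions(precision=1,suppress=True)
for i in range(2):
    T=get_image("top");S=get_image("scene")
    m=mask(T,[98,100,40],[125,255,255],(265,200,290,245));p=cv2.findNonZero(m)[:,0];print(p.min(0),p.max(0))
    q=[(p[:,0].min()+p[:,0].max()+1)/2,(p[:,1].min()+p[:,1].max()+1)/2];print("band",plane(T,q,36))
    ys=[np.array([p[:,0].mean(),e]) for e in(p[:,1].min(),p[:,1].max()+1)];print(plane(T,ys,30)[:,:2])
    g=cv2.cvtColor(T["image"],cv2.COLOR_RGB2GRAY);print(g[222,274:296]);print(read_state()["position"])
E
```

```text
[275 212] [278 231]
band [[548.8 -76.9  36. ]]
[[578.6 -76.1]
 [519.9 -75.1]]
[131  89  79  79  96 137 137 137 136 103 104 113 149 149 149 149 149 150
 150 149 149 148]
[557.9 -50.2  51.1]
[275 212] [278 231]
band [[548.8 -76.9  36. ]]
[[578.6 -76.1]
 [519.9 -75.1]]
[131  89  78  80  97 138 137 138 136 103 104 112 150 149 149 150 148 148
 149 149 148 149]
[557.8 -50.1  50.9]
```

Call:
play_rows --pt "-5 0 0 0 0 0" --pt "-4 0 -4 0 0 0" --pt "0 0 -5 0 0 0" --pt "0 0 -5 0 0 0" --pt "0 0 -2 0 0 0" --pt "0 0 0 0 0 0" --pt "0 0 0 0 0 0"

```text
clock: 21.58
position: [548.7, -49.8, 34.0]
ee_rot: [-0.642, 0.665, -0.264, -0.274]
contact_force: [1.1, 0.1, 0.2]
gripper_width: 85.2
grasp_force: 0.0
```

Call:
play_rows --pt "0 0 0 0 0 0" --pt "0 0 0 0 0 0" --pt "0 0 0 0 0 0" --pt "0 0 0 0 0 0" --pt "0 0 0 0 0 0" --pt "0 0 0 0 0 0" --pt "0 0 0 0 0 0" --pt "0 0 0 0 0 0" --gripper 0

```text
clock: 22.25
position: [549.1, -49.6, 34.8]
ee_rot: [-0.642, 0.665, -0.264, -0.273]
contact_force: [-0.1, 0.3, 4.6]
gripper_width: 59.4
grasp_force: 64.3
```

```bash
python3 st.py;python3 - <<'E'
from h import *
from bench import *
T=get_image("top");g=cv2.cvtColor(T["image"],cv2.COLOR_RGB2GRAY);print(g[218:226:3,270:296])
p=cv2.findNonZero(mask(T,[98,100,40],[125,255,255],(265,195,290,245)))[:,0];print(p.min(0),p.max(0),plane(T,[[283,221]],30))
E
```

```text
22.25 [549.06  -49.606  34.819] [ 0.415  0.652 -0.687  0.943 -0.9   -1.305] 
 [[-0.025 -0.71   0.703]
 [-0.999  0.035 -0.001]
 [-0.024 -0.703 -0.711]] [-0.096  0.268  4.631] [ 0.67  -0.049  0.101] 59.40155741017537 64.28206913173199
[[116 116 116 116 113  86  61  60  74 115 116 116 114 104 102 110 147 148
  148 148 148 150 148 148 148 148]
 [135 134 135 135 131 100  76  77  89 137 136 136 133 101 102 110 148 149
  148 148 149 149 149 147 148 148]
 [124 124 124 124 120  82  66  67  79 126 127 126 122  83 108 106 111 148
  149 148 148 148 148 149 149 148]]
[275 212] [278 231] [[551.79333923 -94.70811396  30.        ]]
```

Call:
play_rows --pt "0 0 8 0 0 0" --pt "0 0 25 0 0 0" --pt "0 0 35 0 0 0" --pt "0 0 30 0 0 0" --pt "1 11.8 1 1 -0.035 0" --pt "1 11.8 1 1 -0.035 0" --pt "1 11.8 1 1 -0.035 0" --pt "1 11.8 1 1 -0.035 0" --pt "1 11.8 1 1 -0.035 0" --pt "1 11.8 1 1 -0.035 0" --pt "1 11.8 1 1 -0.035 0" --pt "1 11.8 1 1 -0.035 0" --pt "1 11.8 1 1 -0.035 0" --pt "1 11.8 1 1 -0.035 0" --pt "1 11.8 1 1 -0.035 0" --pt "1 11.8 1 1 -0.035 0" --pt "1 11.8 1 1 -0.035 0" --pt "1 11.8 1 1 -0.035 0" --pt "1 11.8 1 1 -0.035 0" --pt "0 0 0 0 0 0"

```text
clock: 23.97
position: [563.2, 126.2, 144.8]
ee_rot: [-0.638, 0.665, 0.27, 0.278]
contact_force: [-0.1, -0.4, -2.4]
gripper_width: 59.0
grasp_force: 65.0
```

Call:
play_rows --pt "0 0 0 0 0 0" --pt "0 0 0 0 0 0"

```text
clock: 24.13
position: [563.4, 126.9, 147.0]
ee_rot: [-0.641, 0.664, 0.267, 0.276]
contact_force: [-0.1, 0.6, -1.0]
gripper_width: 59.3
grasp_force: 65.0
```

```bash
python3 st.py
```

```text
24.1333 [563.428 126.899 146.978] [ 0.06   0.47  -0.075 -0.894 -1.134  0.35 ] 
 [[-0.025 -0.704 -0.71 ]
 [-0.999  0.035  0.   ]
 [ 0.024  0.71  -0.704]] [-0.146  0.646 -0.996] [-1.734  0.061 -0.008] 59.31905847669677 65.01821279525757
```

Call:
play_rows --pt "0 0 -12 0 0 0" --pt "0 0 -25 0 0 0" --pt "0 0 -25 0 0 0" --pt "0 0 -15 0 0 0" --pt "0 0 -8 0 0 0" --pt "0 0 -3 0 0 0" --pt "0 0 0 0 0 0" --pt "0 0 0 0 0 0" --pt "0 0 0 0 0 0"

```text
clock: 24.88
position: [564.4, 127.4, 60.6]
ee_rot: [-0.641, 0.663, 0.267, 0.278]
contact_force: [-0.5, 0.7, -0.3]
gripper_width: 59.2
grasp_force: 65.0
```

```bash
python3 - <<'E'
from h import *
from bench import *
S=get_image("scene")
cv2.imwrite("pics/c7.png",cv2.resize(S["image"][130:235,290:430,::-1],(800,600)))
E
```

```text
(no output)
```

View pics/c7.png

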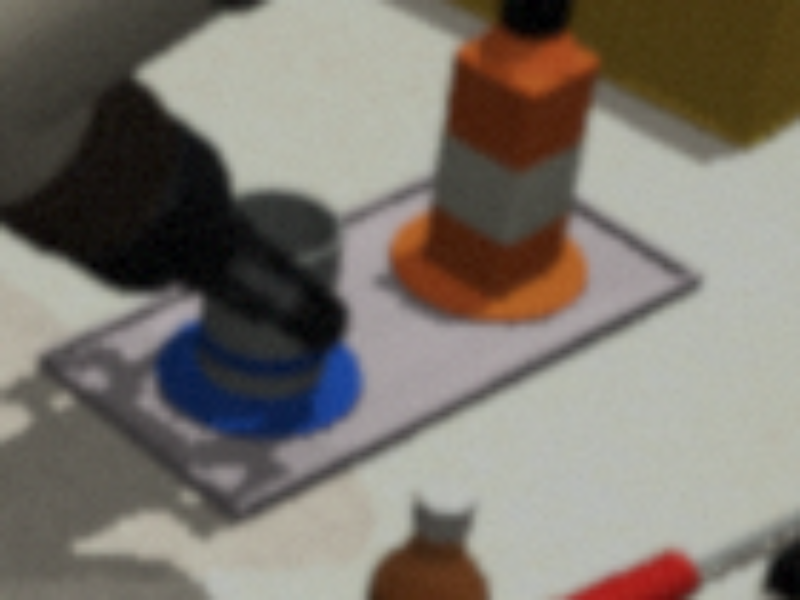

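The cup is mouth-up just above the blue pad and centred, and the bottle stands squarely on its pad. I'll creep down.

Call:
play_rows --pt "0 0 -2 0 0 0" --pt "0 0 -2 0 0 0" --pt "0 0 -1 0 0 0" --pt "0 0 0 0 0 0" --pt "0 0 0 0 0 0"

```text
clock: 25.35
position: [563.6, 127.2, 54.2]
ee_rot: [-0.641, 0.664, 0.268, 0.277]
contact_force: [-0.0, -1.0, -1.6]
gripper_width: 59.5
grasp_force: 65.0
```

Call:
play_rows --pt "0 0 -0.5 0 0 0" --pt "0 0 -0.5 0 0 0" --pt "0 0 0 0 0 0" --pt "0 0 0 0 0 0"

```text
clock: 25.68
position: [563.7, 127.3, 53.3]
ee_rot: [-0.641, 0.664, 0.268, 0.277]
contact_force: [0.2, -0.0, -1.7]
gripper_width: 59.0
grasp_force: 65.0
```

Call:
play_rows --pt "0 0 -0.5 0 0 0" --pt "0 0 -0.5 0 0 0" --pt "0 0 0 0 0 0" --pt "0 0 0 0 0 0"

```text
clock: 26.02
position: [563.7, 127.3, 52.3]
ee_rot: [-0.641, 0.664, 0.268, 0.277]
contact_force: [0.3, -0.4, -1.8]
gripper_width: 59.5
grasp_force: 65.0
```

Call:
play_rows --pt "0 0 -0.5 0 0 0" --pt "0 0 0 0 0 0" --pt "0 0 -0.5 0 0 0" --pt "0 0 0 0 0 0" --pt "0 0 0 0 0 0"

```text
clock: 26.43
position: [563.7, 127.2, 52.0]
ee_rot: [-0.641, 0.663, 0.268, 0.278]
contact_force: [-1.8, -2.8, 4.1]
gripper_width: 59.5
grasp_force: 65.7
```

Call:
play_rows --pt "0 0 -0.5 0 0 0" --pt "0 0 0 0 0 0" --pt "0 0 -0.5 0 0 0" --pt "0 0 0 0 0 0" --pt "0 0 0 0 0 0"

```text
clock: 26.85
position: [563.8, 127.1, 51.9]
ee_rot: [-0.641, 0.663, 0.268, 0.278]
contact_force: [-2.7, -4.7, 9.2]
gripper_width: 59.2
grasp_force: 66.0
```

Contact. I'll ease off, release, and retreat along the tool axis.

Call:
play_rows --pt "0 0 0.8 0 0 0" --pt "0 0 0.6 0 0 0" --pt "0 0 0 0 0 0" --pt "0 0 0 0 0 0"

```text
clock: 27.18
position: [563.7, 127.2, 52.0]
ee_rot: [-0.641, 0.664, 0.268, 0.278]
contact_force: [-0.5, -3.3, 6.6]
gripper_width: 59.4
grasp_force: 65.7
```

Call:
play_rows --pt "0 0 0 0 0 0" --pt "0 0 0 0 0 0" --pt "0 0 0 0 0 0" --pt "0 0 0 0 0 0" --pt "0 0 0 0 0 0" --pt "0 0 0 0 0 0" --pt "0 0 0 0 0 0" --pt "0 0 0 0 0 0" --gripper 1

```text
clock: 27.85
position: [563.7, 127.3, 51.7]
ee_rot: [-0.641, 0.664, 0.268, 0.277]
contact_force: [-0.1, 1.1, -0.1]
gripper_width: 85.5
grasp_force: 0.0
```

Call:
play_rows --pt "0 -6 6 0 0 0" --pt "0 -12 12 0 0 0" --pt "-1 -20 20 0 0 0" --pt "-1 -20 20 0 0 0" --pt "-1 -20 20 0 0 0" --pt "-1 -20 20 0 0 0" --pt "0 -20 20 0 0 0" --pt "0 -20 20 0 0 0" --pt "0 -20 20 0 0 0" --pt "0 0 0 0 0 0" --pt "0 0 0 0 0 0" --pt "0 0 0 0 0 0"

```text
clock: 28.85
position: [559.2, -31.0, 210.0]
ee_rot: [-0.64, 0.664, 0.268, 0.278]
contact_force: [0.7, 0.1, 0.6]
gripper_width: 85.5
grasp_force: 0.0
```

```bash
python3 st.py; python3 - <<'E'
from h import *
from bench import *
S=get_image("scene")
cv2.imwrite("pics/c8.png",cv2.resize(S["image"][:,:,::-1],(800,600)))
E
```

```text
28.85 [559.173 -30.985 209.971] [-0.198  0.443  0.041 -0.794 -1.401  0.398] 
 [[-0.025 -0.702 -0.712]
 [-0.999  0.036  0.   ]
 [ 0.026  0.712 -0.702]] [0.667 0.098 0.597] [-1.447  0.09   0.073] 85.46170013656213 0.0
```

View pics/c8.png

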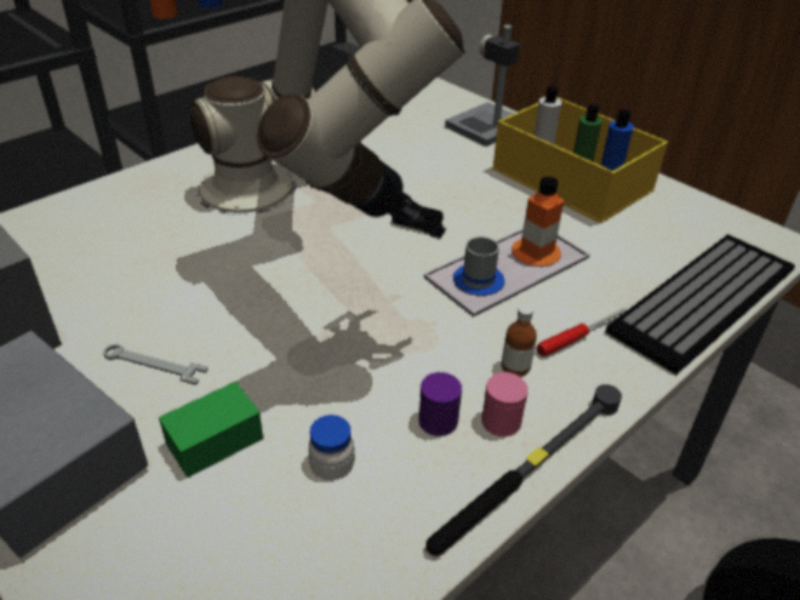

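Both stand within their pads (bottle at (540,235), cup at (481,265)), and the bystanders look unmoved. I'm handing in.

```bash
python3 -c "from bench import *; print(job_done())"
```

```text
the job is handed in; nothing more can be done
None
```

The job is handed in, and no verdict came back: the last image shows the bottle upright on the orange pad and the cup mouth-up on the blue pad, each with its base inside its pad, done in that order in about 29 s, with nothing else visibly moved.

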